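# Put the muddled bakery pieces back on their own trays

## Task

Customers have muddled the display: on each of the three stocked trays, the piece lying at the end nearer you belongs to another tray. Put the waffle, the roll and the doughnut back with their own kind: each flat and upright in the middle of the near end of its own tray, the waffle and the roll lying lengthwise along the tray, using the empty tray to put a piece aside on the way. Bread must never touch the counter; leave the trays with their stock, the tongs, the jam jar and the price stand where they are.

Things in the scene. Friction and masses are not known exactly. Their poses are not given: they have to be found in the camera images.
- waffle: The stray waffle: alone at the near end of another kind's tray. Oval grid waffle, 94 mm long (its x), 62 mm wide (its y; the gripped width is 60), 24 mm thick, golden brown, 60 to 130 g, rigid. Origin: centre of its underside, z up. Grip it across its width from above.
- roll: The stray finger roll: alone at the near end of another kind's tray. Crusty, round-ended, three slashes on top, 105 mm long (its x), 43 mm wide (its y), 43 mm high, 40 to 85 g, rigid. Origin: centre of its underside, z up. Grip it across its width from above.
- doughnut: The stray ring doughnut: alone at the near end of another kind's tray. Ring of 68 mm outer diameter with a 14 mm hole, 27 mm high, 35 to 70 g, rigid. Origin: centre of its underside, z up; its yaw means nothing. Grip it across its outside from above.
- tray_waffles: Tray with two waffles, 24 mm high, at its far end. White, loose on the counter (about 1 kg), 270 mm long (x) by 168 (y), walls 5, rim top 23 and floor top 7 above its underside. Origin: on the underside below the MIDDLE OF THE FREE END, nearer the robot (inside: x -75 to +185, y -79 to +79 of it); z up. Its stock fills x +72 to +182 and moves with it as one.
- tray_rolls: Tray with three finger rolls, 43 mm high, at its far end. White, loose on the counter (about 1 kg), 270 mm long (x) by 168 (y), walls 5, rim top 23 and floor top 7 above its underside. Origin: on the underside below the MIDDLE OF THE FREE END, nearer the robot (inside: x -75 to +185, y -79 to +79 of it); z up. Its stock fills x +72 to +182 and moves with it as one.
- tray_doughnuts: Tray with two ring doughnuts, 27 mm high, at its far end. White, loose on the counter (about 1 kg), 270 mm long (x) by 168 (y), walls 5, rim top 23 and floor top 7 above its underside. Origin: on the underside below the MIDDLE OF THE FREE END, nearer the robot (inside: x -75 to +185, y -79 to +79 of it); z up. Its stock fills x +72 to +182 and moves with it as one.
- tray_empty: The empty tray, for putting a piece aside. White, loose on the counter (about 1 kg), 270 mm long (x) by 168 (y), walls 5, rim top 23 and floor top 7 above its underside. Origin: on the underside below the MIDDLE OF THE FREE END, nearer the robot (inside: x -75 to +185, y -79 to +79 of it); z up. Origin 55 mm from the tray's centre.
- tongs: Bystander: steel serving tongs lying on the counter at the left, 235 mm long (its x), 50 mm wide, 16 mm high. Origin at the centre of the underside.
- jam_jar: Bystander: closed jam jar, 64 mm diameter, 85 mm high, standing at the right. Origin at the centre of the underside.
- price_stand: Bystander: blank upright card 80 mm wide in a small wooden foot 45 x 70 mm, 79 mm high in all, at the right. Origin at the centre of the underside.
Mind the look-alikes: they are no part of the job. Leave any red look-alike of the waffle alone.

How it is judged:
By the outcome, as a careful person would: the job done as asked, in the order asked, and still so for the second after the job is handed in, with the robot touching nothing.
It also fails if it takes over 99 s, if anything falls off the work surface, if the arm or the gripper's body presses on something with over 40 N, if the wrist force passes 120 N, or if a joint passes its speed limit or range.

## Robot

A 6-joint arm with a two-finger parallel gripper is mounted at the origin on the work surface. World frame = base frame: x ahead of the robot, y to its left, z up, the work surface at z = 0. Lengths are in mm, angles in rad, forces in N, time in s.
With the tool pointing down it reaches from about 300 to 775 mm from the base axis. Payload 14.6 kg.
Tool frame: the origin (TCP) lies between the finger pads; the fingertips stand 8 mm ahead of it and the grasp point (between the pads) lies 11 mm behind it; x points along the fingers, y is the direction in which the jaws open and shut, and the axes are right-handed (so a half turn about x gives the same grasp; the last joint's range is limited). The gripper opens to 94 mm and grips with 3 to 60 N. Pads are 16 mm wide; open, the fingers measure 119 mm over their backs; the gripper's body (75 mm by 177 mm) begins 78 mm behind the grasp point.
Start: joints at [1.199, 0.3, 1.521, -0, 1.321, -0.067], TCP at [165.054, 524.639, 213.446] pointing down, gripper open.
Joint ranges: [-3.03, 3.03], [-0.79, 2.21], [0.23, 2.52], [-1.04, 4.18], [0, 3.07], [-2.55, 2.55]. Speed limits (rad/s): [2.22, 2.22, 2.57, 3.14, 3.14, 3.14].

## Interface

Orientations are given as [roll, pitch, yaw] about the fixed x, y, z axes, in that order (R = Rz(yaw) Ry(pitch) Rx(roll)).
In Python, from cell import telemetry, camera, calibration, order gives the robot as it stands.
- The arm moves only by the shell command python3 -m handwheel 'ROWS' [FORCE]. ROWS is JSON, a list of rows, each a list of 7 numbers: the turn, a rotation vector about the tool's x, y, z as a fraction of full scale, then the shift along the tool's x, y, z as a fraction of full scale, then the opening, from 0 (shut) to 1 (fully open). A call has 1 to 12 rows; each row is the pose to reach, as a shift and turn from the pose measured when the call began, along the tool's axes at that moment, turning the shorter way round; what a row does not reach only later rows make up. Full scale, the value 1, is 300 mm for a shift and pi rad for a turn. A row lasts 1/8 s, in which the tool goes at most 62.5 mm and 10.7 degrees, less where a joint would pass 70% of its speed; a pose out of reach is approached as far as the arm can. A call with a number of a shift or a turn outside -1 to 1 is refused whole. A call with a gripper value outside its range is refused whole. The fingers move at their own pace and stop on an object; FORCE is the grip in N (left out, the last holds). Time passes only in rows, so rows that repeat a pose let the fingers close. It gives the time, the measured TCP pose, the force and the opening at its end, in the units of the state.
- telemetry.read_state(): the state, without advancing time (a new reading comes with each control period).
- camera(name): name is "scene" or "top" or "wrist"; returns the picture (480x640x3 uint8, red, green, blue); there is no depth.
- calibration(name): a dict with "fov_y" (degrees; the focal length in pixels is half the picture's height over the tangent of half this angle, whatever the lens; pixels are square), "cx", "cy" (the principal point, pixels), "position" and "attitude" of the camera in the world. Camera axes: x right, y down, z forward; pixel columns grow to the right and rows downward; lengths in mm; the calibration is good to about 2 mm. A picture is of the moment at which its call begins: read the wrist's pose just before it. calibration takes no time and is no camera call; for the wrist camera it gives the pose at the moment of the call.
- order.sign_off(): hands the job in, once; it reports no verdict.
The state is a dict: "clock": time; "joints": joint angles; "qd": joint speeds; "effort": joint torques, N m; "eef_pos": TCP position; "eef_rot": TCP orientation; "wrist_force": force on the tool from outside, world axes, zero at the start; "moment": the same for the moment, N m; "finger_gap": finger opening in mm.
Only numpy, scipy, OpenCV 4.12 (cv2) and the standard library are available. Lean on these libraries where they do the work, as an engineer would, in place of code of your own. Each camera call takes 0.05 s, during which the arm holds its last target.

## Working session

There is one attempt and no reset: what is moved stays moved. The work goes in short steps, Python scripts to look and compute and a shell command to move; the robot and the scene stay as the last step left them, time stands still between calls to the robot, and variables do not carry over. Pictures are saved under pics/ and viewed, and the job is handed in when it is done.

```bash
ls; mkdir -p pics; python3 - <<'E'
from cell import telemetry, camera, calibration, order
import cv2
print(telemetry.read_state())
for n in ("scene","top","wrist"):
    print(n,calibration(n)); cv2.imwrite(f"pics/{n}0.png",camera(n)[:,:,::-1])
E
```

```text
pics
{'clock': 0.0, 'joints': array([ 1.19938433e+00,  3.00523121e-01,  1.52159289e+00, -6.82535307e-06,
        1.32072861e+00, -6.66262869e-02]), 'qd': array([ 0.00161334, -0.00121102, -0.00105891, -0.000886  ,  0.00077374,
       -0.00074565]), 'effort': array([ 3.54215872e-04, -5.31813455e+01, -3.52737665e+01,  7.08123785e-02,
        2.44895130e-02, -9.20111074e-05]), 'eef_pos': array([164.97001402, 524.3962705 , 212.85280653]), 'eef_rot': array([-1.63214222,  1.56954434, -1.93692623]), 'wrist_force': array([ 0.23970278,  0.03362598, -0.05103405]), 'moment': array([-0.04069532,  0.04908567,  0.02880563]), 'finger_gap': 93.76156693519712}
scene {'fov_y': 50.40397473070189, 'cx': 324.77587320846794, 'cy': 245.92291997026152, 'position': array([1233.37996385, -706.57997669,  779.04788363]), 'attitude': array([-2.16137111, -0.01126963,  0.84010801])}
top {'fov_y': 50.080019773843695, 'cx': 321.44715024974107, 'cy': 233.93930845474603, 'position': array([ 117.59635737,    8.38022284, 1518.02749352]), 'attitude': array([-2.93128603e+00, -9.89312744e-04, -1.63745605e+00])}
wrist {'fov_y': 63.47271079702492, 'cx': 324.20569958726287, 'cy': 240.71835763095564, 'position': array([ 98.42931495, 544.76592679, 383.94101373]), 'attitude': array([2.90071103e+00, 1.21684329e-03, 1.26589895e+00])}
```

View pics/top0.png

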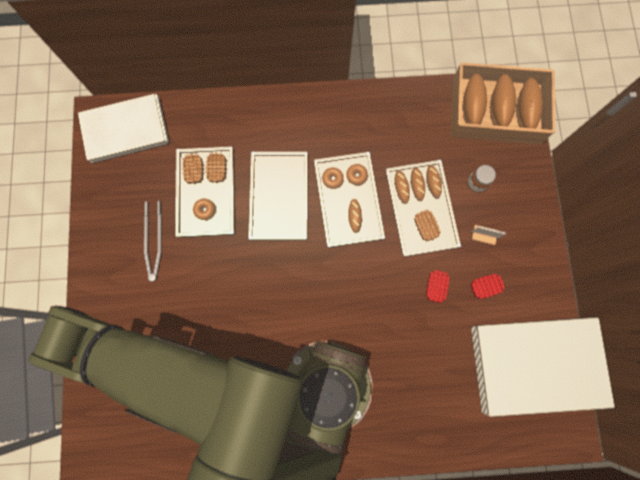

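View pics/scene0.png

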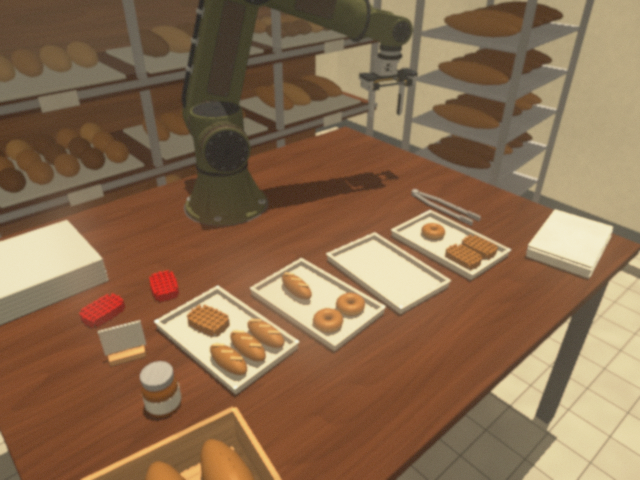

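View pics/wrist0.png

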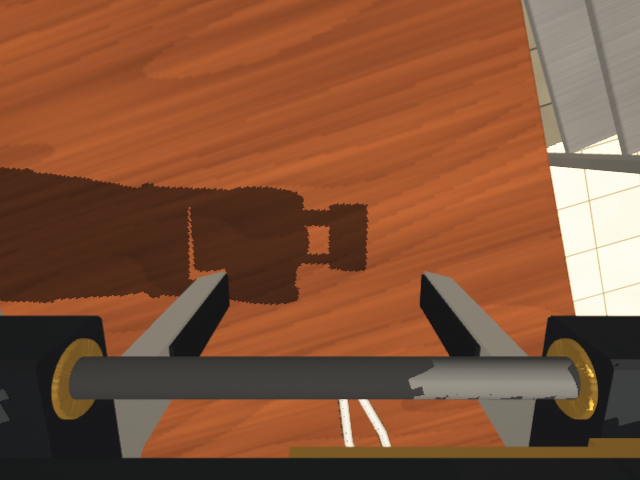

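The doughnut (204,209) is on the waffle tray, the roll (355,215) on the doughnut tray, and the waffle (428,225) on the roll tray. The tray at (278,195) is empty.

Possible mix-ups:
- **Waffle:** the golden stray at (428,225), against the stocked waffles at (193,168) and (216,168) and the red ones at (438,286) and (488,286).
- **Doughnut:** the stray at (204,209), against the stock at (333,177) and (357,174).
- **Roll:** the stray at (355,215), against the stock at (403,186), (419,184) and (434,182) and the loaves in the box.

Next I'll measure positions and check close crops.

```bash
cat > h.py <<'E'
import numpy as np, cv2
from scipy.spatial.transform import Rotation as R
from cell import telemetry, camera, calibration, order
def ray(cal,u,v):
    f=240/np.tan(np.radians(cal["fov_y"])/2)
    d=np.stack([(np.asarray(u,float)-cal["cx"])/f,(np.asarray(v,float)-cal["cy"])/f,np.ones_like(np.asarray(u,float))],-1)
    return R.from_euler("xyz",cal["attitude"]).apply(d)
def plane(cal,pts,z):
    pts=np.asarray(pts,float).reshape(-1,2); d=ray(cal,pts[:,0],pts[:,1]); p=cal["position"]
    return p+d*((z-p[2])/d[:,2])[:,None]
def proj(cal,P):
    f=240/np.tan(np.radians(cal["fov_y"])/2)
    q=R.from_euler("xyz",cal["attitude"]).inv().apply(np.atleast_2d(P)-cal["position"])
    return np.c_[f*q[:,0]/q[:,2]+cal["cx"],f*q[:,1]/q[:,2]+cal["cy"]]
def rect(P):
    (c,(w,h),a)=cv2.minAreaRect(P[:,:2].astype(np.float32))
    if w<h: w,h,a=h,w,a+90
    return np.round(c,1),round(w,1),round(h,1),round((a+90)%180-90,1)
def go(pos,yaw,pitchdown=True):
    """shift & turn (handwheel units) to TCP pos with jaw axis (tool y) at world angle yaw deg, tool x down"""
    s=telemetry.read_state(); R0=R.from_euler("xyz",s["eef_rot"])
    best=None
    for k in (yaw,yaw+180):
        y=np.array([np.cos(np.radians(k)),np.sin(np.radians(k)),0]); x=np.array([0,0,-1.])
        T=R.from_matrix(np.c_[x,y,np.cross(x,y)])
        w=(R0.inv()*T).as_rotvec()
        if best is None or np.linalg.norm(w)<np.linalg.norm(best): best=w
    d=R0.inv().apply(np.array(pos)-s["eef_pos"])
    print("turn",np.round(best/np.pi,4),"shift",np.round(d/300,4),"deg",round(np.degrees(np.linalg.norm(best)),1),"mm",round(np.linalg.norm(d),1))
E
python3 - <<'E'
from h import *
s=telemetry.read_state();print(R.from_euler("xyz",s["eef_rot"]).as_matrix().round(3))
im=cv2.imread("pics/top0.png");cal=calibration("top")
hsv=cv2.cvtColor(im,cv2.COLOR_BGR2HSV)
white=((hsv[...,1]<70)&(hsv[...,2]>110)).astype(np.uint8)
cs,_=cv2.findContours(white,cv2.RETR_EXTERNAL,cv2.CHAIN_APPROX_NONE)
for c in cs:
    if 3500<cv2.contourArea(c)<8000:
        ctr=c.reshape(-1,2).mean(0)
        print("tray px",ctr.round(), rect(plane(cal,c,23)))
        m=np.zeros(im.shape[:2],np.uint8);cv2.drawContours(m,[c],-1,1,-1)
        m=cv2.erode(m,np.ones((5,5)))
        b=(m>0)&(hsv[...,1]>100)
        n,l,st,ce=cv2.connectedComponentsWithStats(b.astype(np.uint8))
        for i in range(1,n):
            if st[i,4]>60:
                p=np.argwhere(l==i)[:,::-1]
                print("   ",ce[i].round(1),st[i,4],rect(plane(cal,p,20)),plane(cal,ce[i],20)[0].round(1))
cv2.imwrite("pics/topcrop.png",cv2.resize(im[140:310,165:515],None,fx=2.2,fy=2.2,interpolation=cv2.INTER_CUBIC))
E
```

```text
[[-0.     0.3    0.954]
 [-0.001  0.954 -0.3  ]
 [-1.    -0.001 -0.   ]]
tray px [422. 208.] (array([ 500., -323.]), 279.6, 176.2, 5.8)
    [433.7 180.8] 325 (array([ 580.4, -366.6]), 98.5, 39.7, -6.3) [ 579.1 -366.9   20. ]
    [417.6 183.5] 318 (array([ 574.2, -317.1]), 100.1, 38.0, 4.7) [ 573.9 -317.    20. ]
    [401.7 186.1] 313 (array([ 568.4, -268.3]), 100.6, 37.3, 8.0) [ 568.8 -267.8   20. ]
    [426.9 225. ] 507 (array([ 442.9, -330.8]), 86.2, 58.8, 19.9) [ 443.  -331.1   20. ]
tray px [348. 199.] (array([ 541.3, -103.6]), 280.8, 176.6, 4.8)
    [356.6 174. ] 306 (array([ 616.6, -133.9]), 64.2, 58.2, -4.4) [ 616.4 -134.2   20. ]
    [332.4 177.5] 306 (array([610.3, -59.9]), 60.8, 58.1, -3.9) [610.  -59.6  20. ]
    [354.5 215.4] 292 (array([ 486.8, -117.3]), 96.0, 33.1, -4.5) [ 486.9 -117.3   20. ]
tray px [278. 196.] (array([567.3, 108.2]), 276.7, 176.1, -3.8)
tray px [204. 192.] (array([594.4, 331.4]), 280.7, 177.1, -0.9)
    [215.5 167.3] 481 (array([667.8, 295.8]), 90.6, 58.2, -1.6) [666.7 295.9  20. ]
    [192.2 168.2] 489 (array([669.2, 366.1]), 91.0, 58.2, -0.6) [668.3 366.9  20. ]
    [203.6 208.6] 319 (array([538.5, 334.9]), 63.5, 59.2, 86.2) [538.  334.8  20. ]
tray px [122. 128.] (array([815.5, 581.4]), 255.5, 175.6, -78.7)
```

View pics/topcrop.png

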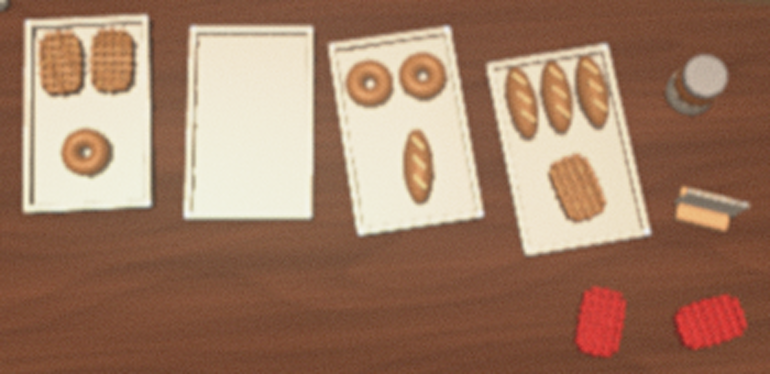

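```bash
python3 - <<'E'
from h import *
go([520,333,200],90)
E
```

```text
turn [-0.097  -0.0001  0.0003] shift [ 0.0436 -0.2537  1.3204] deg 17.5 mm 403.6
```

```bash
python3 -m handwheel '[[-0.03,0,0,0,-0.05,0.2,1],[-0.06,0,0,0,-0.1,0.4,1],[-0.097,0,0,0,-0.15,0.6,1],[-0.097,0,0,0.04,-0.2,0.8,1],[-0.097,0,0,0.04,-0.25,0.98,1],[-0.097,0,0,0.0436,-0.25,1,1],[-0.097,0,0,0.0436,-0.25,1,1]]'
python3 - <<'E'
from h import *
go([520,333,200],90)
E
```

```text
clock: 1.02
eef_pos: [428.4, 363.0, 199.6]
eef_rot: [-2.327, 1.569, -2.328]
wrist_force: [-0.3, 0.1, 0.7]
finger_gap: 93.8
turn [-0.0002 -0.0003  0.0003] shift [-0.0014 -0.0997  0.3054] deg 0.1 mm 96.4
```

```bash
python3 -m handwheel '[[0,0,0,0,-0.05,0.15,1],[0,0,0,0,-0.1,0.305,1],[0,0,0,0,-0.1,0.305,1],[0,0,0,0,-0.1,0.305,1]]'
python3 - <<'E'
from h import *
cal=calibration("wrist"); im=camera("wrist")
np.save("w1.npy",im); print(cal)
cv2.imwrite("pics/w1.png",im[:,:,::-1])
E
```

```text
clock: 1.52
eef_pos: [518.6, 334.0, 199.5]
eef_rot: [-2.523, 1.569, -2.522]
wrist_force: [-0.1, -0.3, 0.4]
finger_gap: 94.3
{'fov_y': 63.47271079702492, 'cx': 324.20569958726287, 'cy': 240.71835763095564, 'position': array([449.09068268, 333.68575846, 370.57821974]), 'attitude': array([2.90228783e+00, 1.55658456e-03, 1.57144385e+00])}
```

View pics/w1.png

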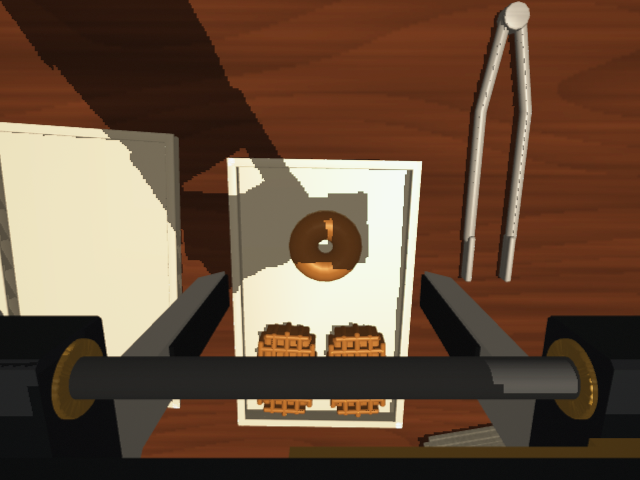

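The doughnut sits at (326,245) and the waffle tray's rim corners are near (228,158), (421,161), (238,425) and (402,429). The tray is clear of obstructions. Measuring from this view.

```bash
cat >> h.py <<'E'
def tray(cal,corners):
    "corners px: near-low-y, near-high-y, far-low-y, far-high-y outer rim"
    P=plane(cal,corners,23)[:,:2]; a,b,c,d=P
    ax=(c+d-a-b)/2; ay=(b-a+d-c)/2
    yaw=np.degrees(np.arctan2(ax[1],ax[0])); u=ax/np.linalg.norm(ax)
    yaw2=np.degrees(np.arctan2(-ay[0],ay[1]))
    C=P.mean(0)
    print("len",np.linalg.norm(ax).round(1),"wid",np.linalg.norm(ay).round(1),"yaw",yaw.round(2),yaw2.round(2),"centre",C.round(1),"origin",(C-55*u).round(1),"near-mid+80",((a+b)/2+80*u).round(1))
E
python3 - <<'E'
from h import *
im=np.load("w1.npy"); 
import ast
from numpy import array
cal={'fov_y': 63.47271079702492, 'cx': 324.20569958726287, 'cy': 240.71835763095564, 'position': array([449.09068268, 333.68575846, 370.57821974]), 'attitude': array([2.90228783e+00, 1.55658456e-03, 1.57144385e+00])}
tray(cal,[(228,158),(421.5,161),(238,426),(402,429)])
hsv=cv2.cvtColor(im,cv2.COLOR_RGB2HSV)
b=((hsv[...,1]>130)).astype(np.uint8); b[:200]=0;b[290:]=0;b[:,:280]=0;b[:,375:]=0
p=np.argwhere(b)[:,::-1]; print(cv2.boundingRect(p.astype(np.int32)))
c,r=cv2.minEnclosingCircle(p.astype(np.float32));print(c,r)
for z in (20,): 
  P=plane(cal,p,z); print(rect(P), plane(cal,c,z))
E
```

```text
len 274.2 wid 170.6 yaw -0.98 -0.97 centre [597.7 331.3] origin [542.7 332.3] near-mid+80 [540.5 332.3]
(289, 211, 73, 70)
(325.0068359375, 245.9178009033203) 36.12499237060547
(array([539.8, 333.7]), 67.1, 66.5, 45.0) [[539.61782693 333.94613539  20.        ]]
```

```bash
python3 - <<'E'
from h import *
go([539.7,333.8,18],89)
E
```

```text
turn [ 0.0059 -0.0004  0.0003] shift [ 6.057e-01 -3.000e-04  7.130e-02] deg 1.1 mm 183.0
```

```bash
python3 -m handwheel '[[0.006,0,0,0.15,0,0.071,1],[0.006,0,0,0.3,0,0.071,1],[0.006,0,0,0.4,0,0.071,1],[0.006,0,0,0.5,0,0.071,1],[0.006,0,0,0.56,0,0.071,1],[0.006,0,0,0.59,0,0.071,1],[0.006,0,0,0.604,0,0.071,1],[0.006,0,0,0.604,0,0.071,1],[0.006,0,0,0.604,0,0.071,1]]' 15
python3 -m handwheel '[[0,0,0,0,0,0,0.6],[0,0,0,0,0,0,0.6],[0,0,0,0,0,0,0.6],[0,0,0,0,0,0,0.6],[0,0,0,0,0,0,0.6],[0,0,0,0,0,0,0.6]]' 15
python3 - <<'E'
from h import *
im=camera("wrist"); cv2.imwrite("pics/w2.png",im[:,:,::-1])
E
```

```text
clock: 2.7
eef_pos: [539.9, 334.0, 19.3]
eef_rot: [-2.073, 1.57, -2.09]
wrist_force: [-0.6, 0.1, 1.0]
finger_gap: 94.0
clock: 3.45
eef_pos: [540.0, 334.1, 19.3]
eef_rot: [-1.867, 1.57, -1.884]
wrist_force: [0.6, -0.2, 2.5]
finger_gap: 67.6
```

View pics/w2.png

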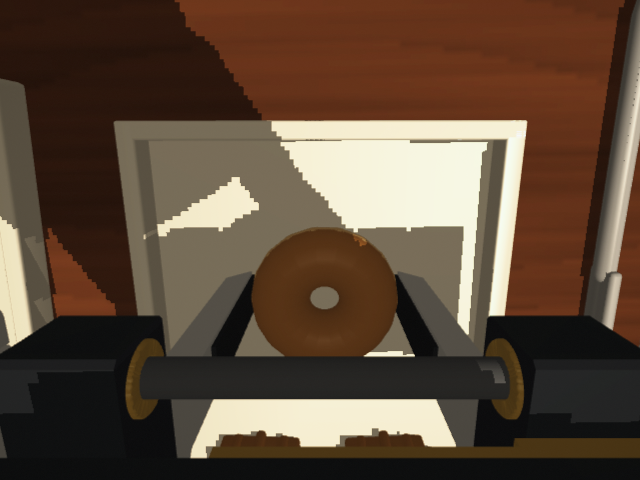

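```bash
python3 - <<'E'
from h import *
go([513,110,150],88)
E
```

```text
turn [ 0.0054 -0.      0.0001] shift [-0.4352 -0.7486 -0.0766] deg 1.0 mm 260.8
```

```bash
python3 -m handwheel '[[0,0,0,-0.08,0,0,0.6],[0,0,0,-0.2,0,0,0.6],[0,0,0,-0.35,-0.1,0,0.6],[0,0,0,-0.435,-0.25,-0.03,0.6],[0,0,0,-0.435,-0.4,-0.05,0.6],[0,0,0,-0.435,-0.55,-0.076,0.6],[0,0,0,-0.435,-0.68,-0.076,0.6],[0,0,0,-0.435,-0.748,-0.076,0.6],[0,0,0,-0.435,-0.748,-0.076,0.6],[0,0,0,-0.435,-0.748,-0.076,0.6]]'
python3 - <<'E'
from h import *
cal=calibration("wrist");im=camera("wrist"); cv2.imwrite("pics/w3.png",im[:,:,::-1]);print(cal)
go([513,110,20],88)
E
```

```text
clock: 4.75
eef_pos: [513.2, 110.8, 149.9]
eef_rot: [-2.346, 1.57, -2.364]
wrist_force: [0.1, 0.4, -0.9]
finger_gap: 67.6
{'fov_y': 63.47271079702492, 'cx': 324.20569958726287, 'cy': 240.71835763095564, 'position': array([443.46046477, 111.60640715, 320.88519928]), 'attitude': array([2.90091027e+00, 7.03011023e-04, 1.55313752e+00])}
turn [ 0.0057 -0.0001  0.0001] shift [ 4.329e-01 -3.100e-03 -4.000e-04] deg 1.0 mm 129.9
```

View pics/w3.png

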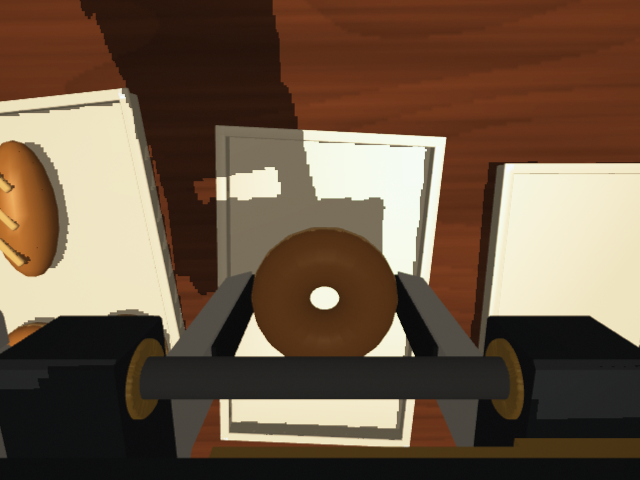

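The doughnut is held and sits over the empty tray's near half (rim corners (217,126), (445,137)). Lowering it.

```bash
python3 -m handwheel '[[0,0,0,0.12,0,0,0.6],[0,0,0,0.25,0,0,0.6],[0,0,0,0.34,0,0,0.6],[0,0,0,0.39,0,0,0.6],[0,0,0,0.42,0,0,0.6],[0,0,0,0.434,0,0,0.6],[0,0,0,0.434,0,0,0.6],[0,0,0,0.434,0,0,0.6],[0,0,0,0.434,0,0,0.6]]'
python3 -m handwheel '[[0,0,0,0,0,0,0.95],[0,0,0,0,0,0,0.95],[0,0,0,0,0,0,0.95],[0,0,0,0,0,0,0.95]]'
python3 - <<'E'
from h import *
go([430,-322,200],100)
E
```

```text
clock: 5.92
eef_pos: [513.4, 111.0, 20.1]
eef_rot: [-0.254, 1.57, -0.271]
wrist_force: [-0.4, -0.7, -0.4]
finger_gap: 67.9
clock: 6.42
eef_pos: [513.3, 111.0, 20.1]
eef_rot: [-0.325, 1.57, -0.342]
wrist_force: [-0.5, 0.5, 0.5]
finger_gap: 89.1
turn [-0.061   0.0001  0.0001] shift [-0.5997 -1.4478 -0.2528] deg 11.0 mm 476.2
```

```bash
python3 -m handwheel '[[0,0,0,-0.1,0,0,0.95],[0,0,0,-0.25,0,0,0.95],[0,0,0,-0.42,-0.1,-0.02,0.95],[0,0,0,-0.58,-0.22,-0.06,0.95],[0,0,0,-0.6,-0.4,-0.1,1],[0,0,0,-0.6,-0.6,-0.12,1],[0,0,0,-0.6,-0.8,-0.16,1],[0,0,0,-0.6,-0.98,-0.18,1],[0,0,0,-0.6,-0.98,-0.18,1]]'
python3 - <<'E'
from h import *
go([430,-322,200],100)
E
```

```text
clock: 7.55
eef_pos: [453.5, -184.8, 200.0]
eef_rot: [-0.861, 1.57, -0.882]
wrist_force: [0.2, 0.3, -0.3]
finger_gap: 94.0
turn [-0.0623  0.0001  0.0001] shift [ 1.00e-04 -4.59e-01 -6.86e-02] deg 11.2 mm 139.2
```

```bash
python3 -m handwheel '[[-0.03,0,0,0,-0.2,-0.03,1],[-0.06,0,0,0,-0.38,-0.068,1],[-0.06,0,0,0,-0.459,-0.068,1],[-0.06,0,0,0,-0.459,-0.068,1],[-0.06,0,0,0,-0.459,-0.068,1]]'
python3 - <<'E'
from h import *
cal=calibration("wrist");im=camera("wrist"); cv2.imwrite("pics/w4.png",im[:,:,::-1]);np.save("w4cal.npy",cal,allow_pickle=True);print(cal)
E
```

```text
clock: 8.18
eef_pos: [430.6, -320.7, 199.9]
eef_rot: [0.421, 1.571, 0.589]
wrist_force: [0.1, 0.4, 0.1]
finger_gap: 94.2
{'fov_y': 63.47271079702492, 'cx': 324.20569958726287, 'cy': 240.71835763095564, 'position': array([ 361.73061131, -332.6015031 ,  370.924113  ]), 'attitude': array([2.90069685e+00, 5.80916931e-04, 1.73872772e+00])}
```

View pics/w4.png

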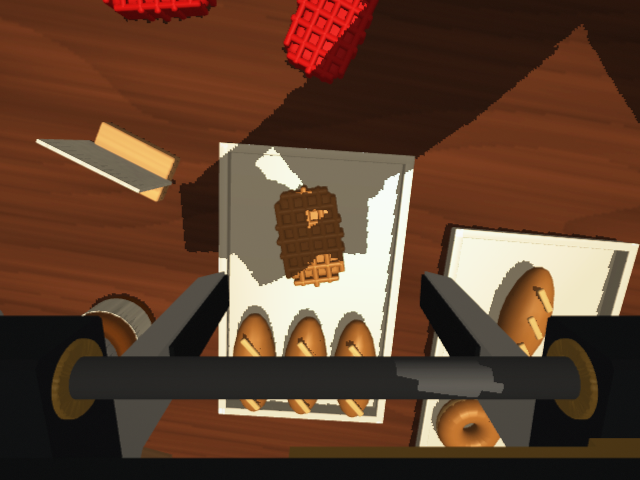

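The golden stray waffle is at (311,236) on the roll tray, whose rim corners are near (220,143), (414,156), (220,412) and (383,423). The red look-alikes are off the tray at the top.

```bash
python3 - <<'E'
from h import *
im=cv2.imread("pics/w4.png");cal=np.load("w4cal.npy",allow_pickle=True).item()
tray(cal,[(219.5,143),(414,156),(219.5,412.5),(383,423.5)])
hsv=cv2.cvtColor(im,cv2.COLOR_BGR2HSV)
b=(hsv[...,1]>130).astype(np.uint8); b[:178]=0;b[295:]=0;b[:,:262]=0;b[:,360:]=0
n,l,st,ce=cv2.connectedComponentsWithStats(b); i=1+st[1:,4].argmax()
print(st[i]); p=np.argwhere(l==i)[:,::-1]
hull=cv2.convexHull(p.astype(np.int32))
for z in (25,31): print(rect(plane(cal,hull,z)),plane(cal,ce[i],z))
M=cv2.moments(plane(cal,hull,28)[:,:2].astype(np.float32)); 
print(M["m10"]/M["m00"],M["m01"]/M["m00"],np.degrees(.5*np.arctan2(2*M["mu11"],M["mu20"]-M["mu02"])))
v=im.copy(); cv2.drawContours(v,[hull],-1,(0,255,0),1); cv2.imwrite("pics/w4c.png",cv2.resize(v[130:330,200:440],None,fx=3,fy=3))
E
```

```text
len 272.4 wid 170.2 yaw 5.97 5.54 centre [ 501.7 -324.2] origin [ 447.  -329.9] near-mid+80 [ 445.8 -330. ]
[ 274  185   71  102 5660]
(array([ 444.5, -332.2]), 95.7, 61.4, 14.9) [[ 442.70420907 -332.57966265   25.        ]]
(array([ 443. , -332.2]), 94.1, 60.3, 14.9) [[ 441.2997346  -332.58004147   31.        ]]
443.8249730984153 -332.2442356216257 16.424537879886785
```

View pics/w4c.png

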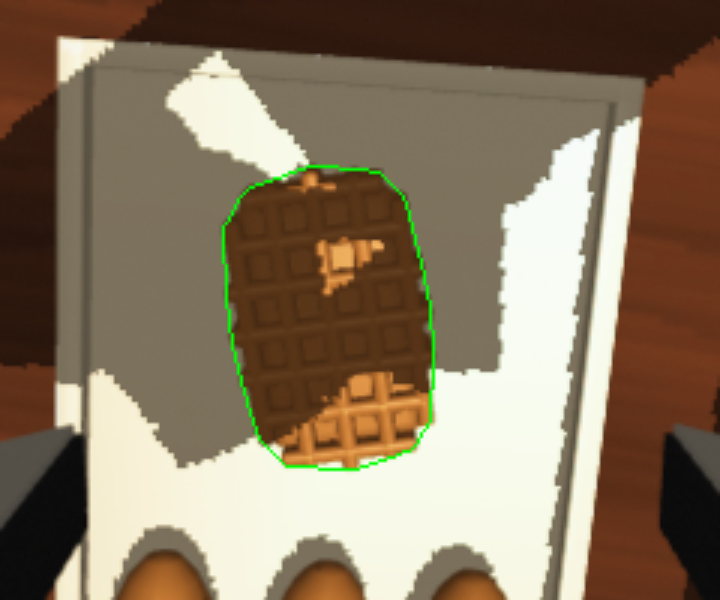

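```bash
python3 - <<'E'
from h import *
go([443.6,-332.2,18],105.5)
E
```

```text
turn [-0.0325  0.0001  0.0001] shift [ 0.6069 -0.0451  0.0362] deg 5.8 mm 182.9
```

```bash
python3 -m handwheel '[[-0.0325,0,0,0.15,-0.045,0.036,1],[-0.0325,0,0,0.3,-0.045,0.036,1],[-0.0325,0,0,0.4,-0.045,0.036,1],[-0.0325,0,0,0.5,-0.045,0.036,1],[-0.0325,0,0,0.56,-0.045,0.036,1],[-0.0325,0,0,0.59,-0.045,0.036,1],[-0.0325,0,0,0.607,-0.045,0.036,1],[-0.0325,0,0,0.607,-0.045,0.036,1],[-0.0325,0,0,0.607,-0.045,0.036,1]]' 20
python3 -m handwheel '[[0,0,0,0,0,0,0.5],[0,0,0,0,0,0,0.5],[0,0,0,0,0,0,0.5],[0,0,0,0,0,0,0.5],[0,0,0,0,0,0,0.5],[0,0,0,0,0,0,0.5],[0,0,0,0,0,0,0.5]]' 20
python3 - <<'E'
from h import *
im=camera("wrist"); cv2.imwrite("pics/w5.png",im[:,:,::-1])
go([443.6,-332,170],89)
E
```

```text
clock: 9.35
eef_pos: [443.8, -332.4, 18.6]
eef_rot: [-0.937, 1.569, -0.666]
wrist_force: [0.6, 0.3, -0.2]
finger_gap: 94.1
clock: 10.22
eef_pos: [443.9, -332.4, 18.7]
eef_rot: [-0.926, 1.569, -0.656]
wrist_force: [-1.0, 0.3, 0.8]
finger_gap: 60.0
turn [0.0916 0.0003 0.0003] shift [-0.5045  0.001   0.    ] deg 16.5 mm 151.3
```

View pics/w5.png

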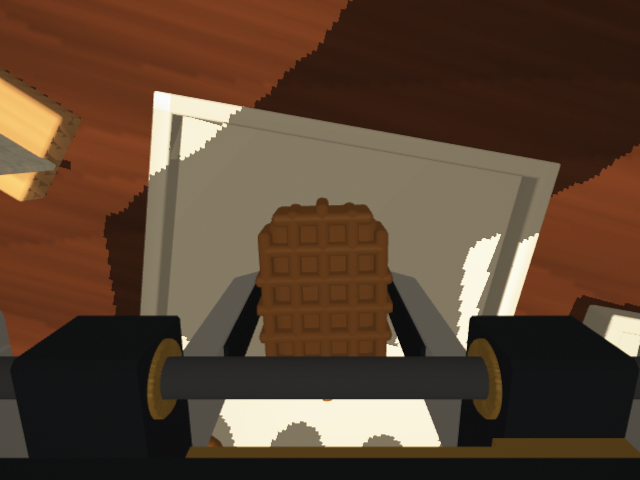

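The waffle is gripped at its 60 mm width and sits square to the jaws, with its near end at (322,206). Lifting it.

```bash
python3 - <<'E'
from h import *
s=telemetry.read_state();cal=calibration("wrist")
R0=R.from_euler("xyz",s["eef_rot"])
print(R0.inv().apply(plane(cal,[(322,206),(260,260),(389,260)],31)-s["eef_pos"]).round(1))
E
python3 -m handwheel '[[0,0,0,-0.08,0,0,0.5],[0,0,0,-0.2,0,0,0.5],[0,0,0,-0.36,0,0,0.5],[0.04,0,0,-0.5,0.1,0.02,0.5],[0.09,0,0,-0.5,0.25,0.06,0.5],[0.09,0,0,-0.5,0.42,0.1,0.5],[0.09,0,0,-0.5,0.6,0.12,0.5],[0.09,0,0,-0.5,0.78,0.12,0.5],[0.09,0,0,-0.5,0.95,0.12,0.5],[0.09,0,0,-0.5,0.95,0.12,0.5]]'
python3 - <<'E'
from h import *
go([541.5,332.3,130],89)
E
```

```text
[[-12.4  -1.1 -45.6]
 [-12.3 -27.6 -22.4]
 [-12.4  27.4 -22.5]]
clock: 11.52
eef_pos: [401.6, -45.9, 168.5]
eef_rot: [-0.48, 1.569, -0.489]
wrist_force: [-0.2, -0.1, -0.1]
finger_gap: 59.7
turn [0.0028 0.0004 0.0002] shift [0.1281 1.2647 0.4554] deg 0.5 mm 405.1
```

```bash
python3 -m handwheel '[[0,0,0,0,0.12,0.05,0.5],[0,0,0,0,0.3,0.12,0.5],[0,0,0,0,0.48,0.2,0.5],[0,0,0,0,0.66,0.28,0.5],[0,0,0,0,0.84,0.36,0.5],[0,0,0,0,0.98,0.45,0.5],[0,0,0,0,0.98,0.45,0.5],[0,0,0,0,0.98,0.45,0.5]]'
python3 - <<'E'
from h import *
go([541,332.3,130],89)
E
```

```text
clock: 12.52
eef_pos: [539.2, 245.9, 167.9]
eef_rot: [-1.158, 1.569, -1.167]
wrist_force: [0.4, -0.5, -0.7]
finger_gap: 60.0
turn [0.0026 0.0002 0.0004] shift [0.1261 0.2883 0.0033] deg 0.5 mm 94.4
```

```bash
python3 -m handwheel '[[0.0026,0,0,0,0.12,0.003,0.5],[0.0026,0,0,0.06,0.25,0.003,0.5],[0.0026,0,0,0.126,0.288,0.003,0.5],[0.0026,0,0,0.126,0.288,0.003,0.5],[0.0026,0,0,0.126,0.288,0.003,0.5],[0.0026,0,0,0.126,0.288,0.003,0.5]]'
python3 - <<'E'
from h import *
cal=calibration("wrist");im=camera("wrist"); cv2.imwrite("pics/w6.png",im[:,:,::-1]);np.save("w6cal.npy",cal,allow_pickle=True)
go([541,332.3,19],89)
E
```

```text
clock: 13.28
eef_pos: [541.4, 331.3, 131.1]
eef_rot: [-0.394, 1.569, -0.412]
wrist_force: [0.0, -0.0, -1.5]
finger_gap: 59.9
turn [-0.0003  0.0005  0.0002] shift [ 0.3732  0.0029 -0.002 ] deg 0.1 mm 112.0
```

View pics/w6.png

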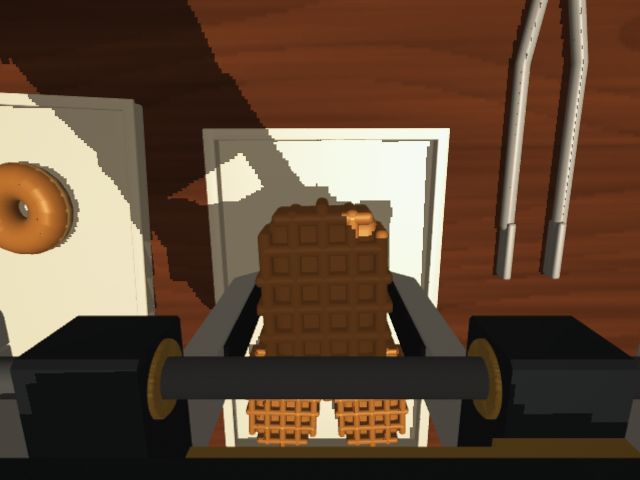

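```bash
python3 - <<'E'
from h import *
cal=np.load("w6cal.npy",allow_pickle=True).item()
P=plane(cal,[(203,129),(450,129)],23);print(P,(P[0]+P[1])/2)
E
python3 -m handwheel '[[0,0,0,0.1,0.003,-0.002,0.5],[0,0,0,0.2,0.003,-0.002,0.5],[0,0,0,0.28,0.003,-0.002,0.5],[0,0,0,0.33,0.003,-0.002,0.5],[0,0,0,0.36,0.003,-0.002,0.5],[0,0,0,0.373,0.003,-0.002,0.5],[0,0,0,0.373,0.003,-0.002,0.5],[0,0,0,0.373,0.003,-0.002,0.5]]'

```

```text
[[459.30164474 248.38537295  23.        ]
 [462.49077152 419.09213595  23.        ]] [460.89620813 333.73875445  23.        ]
clock: 14.32
eef_pos: [541.3, 332.5, 19.7]
eef_rot: [-0.101, 1.568, -0.119]
wrist_force: [0.2, 1.0, -0.6]
finger_gap: 60.0
```

```bash
python3 -m handwheel '[[0,0,0,0.003,0,0,0.5],[0,0,0,0.003,0,0,0.5],[0,0,0,0.003,0,0,0.85],[0,0,0,0.003,0,0,0.85],[0,0,0,0.003,0,0,0.85],[0,0,0,0.003,0,0,0.85],[0,0,0,-0.08,0,0,0.85],[0,0,0,-0.2,0,0,0.85],[0,0,0,-0.4,0,-0.02,0.9],[0,0,0,-0.6,0,-0.07,1],[0,0,0,-0.6,0,-0.07,1],[0,0,0,-0.6,0,-0.07,1]]'
python3 - <<'E'
from h import *
cal=calibration("wrist");im=camera("wrist"); cv2.imwrite("pics/w7.png",im[:,:,::-1]);np.save("w7cal.npy",cal,allow_pickle=True)
go([475,-110,200],98)
E
```

```text
clock: 15.82
eef_pos: [519.6, 332.8, 199.0]
eef_rot: [-0.293, 1.569, -0.311]
wrist_force: [-0.2, 0.3, -1.0]
finger_gap: 93.7
turn [-0.0503  0.0002  0.0004] shift [-0.0041 -1.4781 -0.1213] deg 9.1 mm 444.9
```

View pics/w7.png

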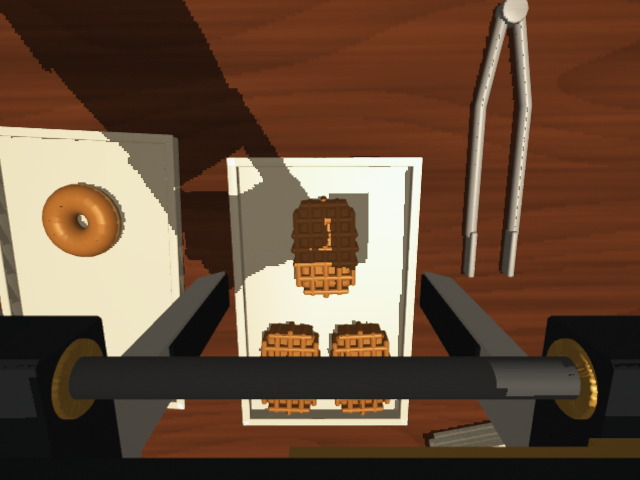

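The waffle lies flat and lengthwise at (325,246), centred between the tray walls. Next is the roll.

```bash
python3 - <<'E'
from h import *
im=cv2.imread("pics/w7.png");cal=np.load("w7cal.npy",allow_pickle=True).item()
tray(cal,[(227,157.5),(422,158),(243,424),(407,425.5)])
hsv=cv2.cvtColor(im,cv2.COLOR_BGR2HSV)
b=(hsv[...,1]>130).astype(np.uint8); b[:185]=0;b[310:]=0;b[:,:280]=0;b[:,370:]=0
p=np.argwhere(b)[:,::-1]; hull=cv2.convexHull(p.astype(np.int32)); print(rect(plane(cal,hull,28)))
E
python3 -m handwheel '[[0,0,0,0,-0.1,0,1],[0,0,0,0,-0.28,-0.02,1],[0,0,0,0,-0.46,-0.04,1],[0,0,0,0,-0.64,-0.06,1],[0,0,0,0,-0.82,-0.08,1],[0,0,0,0,-0.98,-0.1,1],[0,0,0,0,-0.98,-0.1,1]]'
python3 - <<'E'
from h import *
go([475,-110,200],98)
E
```

```text
len 272.6 wid 170.8 yaw -0.92 -1.4 centre [597.  331.2] origin [542.  332.1] near-mid+80 [540.7 332.1]
(array([541.6, 332. ]), 94.2, 61.0, -4.1)
clock: 16.75
eef_pos: [483.6, 36.8, 197.4]
eef_rot: [-2.329, 1.569, -2.351]
wrist_force: [0.0, 0.1, -0.7]
finger_gap: 94.0
turn [-0.0515 -0.0005  0.0005] shift [-0.0079 -0.49   -0.0177] deg 9.3 mm 147.1
```

```bash
python3 -m handwheel '[[-0.02,0,0,0,-0.18,-0.01,1],[-0.05,0,0,0,-0.36,-0.018,1],[-0.0515,0,0,-0.008,-0.49,-0.018,1],[-0.0515,0,0,-0.008,-0.49,-0.018,1],[-0.0515,0,0,-0.008,-0.49,-0.018,1]]'
python3 - <<'E'
from h import *
cal=calibration("wrist");im=camera("wrist"); cv2.imwrite("pics/w8.png",im[:,:,::-1]);np.save("w8cal.npy",cal,allow_pickle=True)
E
```

```text
clock: 17.38
eef_pos: [474.9, -109.1, 199.2]
eef_rot: [-3.006, 1.568, -2.866]
wrist_force: [-0.5, 0.6, 0.5]
finger_gap: 93.8
```

View pics/w8.png

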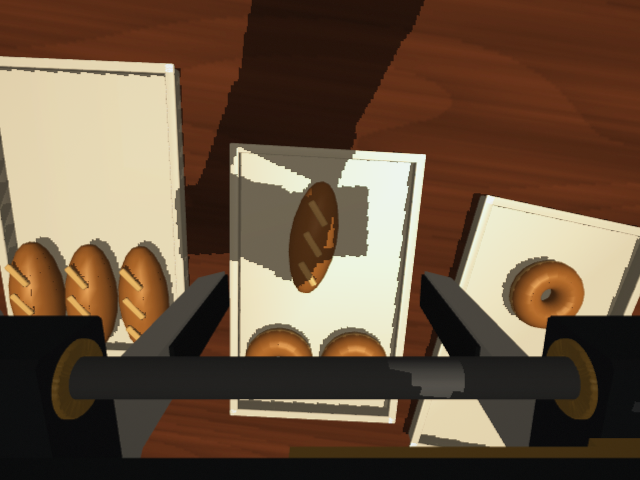

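The roll is at (314,237) on the doughnut tray, whose corners are near (230,143), (426,155), (230,414) and (396,423).

```bash
python3 - <<'E'
from h import *
im=cv2.imread("pics/w8.png");cal=np.load("w8cal.npy",allow_pickle=True).item()
tray(cal,[(229.5,143),(426,155),(230,414),(396,423)])
hsv=cv2.cvtColor(im,cv2.COLOR_BGR2HSV)
b=(hsv[...,1]>130).astype(np.uint8); b[:172]=0;b[305:]=0;b[:,:275]=0;b[:,350:]=0
n,l,st,ce=cv2.connectedComponentsWithStats(b); i=1+st[1:,4].argmax(); print(st[i])
p=np.argwhere(l==i)[:,::-1]
hull=cv2.convexHull(p.astype(np.int32)); 
for z in(28,34): print(rect(plane(cal,hull,z)))
Q=plane(cal,hull,30)[:,:2].astype(np.float32);M=cv2.moments(Q); 
print(M["m10"]/M["m00"],M["m01"]/M["m00"],np.degrees(.5*np.arctan2(2*M["mu11"],M["mu20"]-M["mu02"])))
E
```

```text
len 272.2 wid 171.9 yaw 4.91 4.53 centre [ 543.4 -104. ] origin [ 488.6 -108.7] near-mid+80 [ 487.5 -108.8]
[ 289  182   49  111 4013]
(array([ 488.2, -118.2]), 104.1, 42.0, 0.6)
(array([ 486.8, -118.2]), 102.3, 41.3, 0.6)
487.51074065653853 -118.27981435861018 -1.995371564850515
```

```bash
python3 - <<'E'
from h import *
go([487.6,-118.2,18],89)
E
```

```text
turn [ 0.0503 -0.0009  0.0003] shift [ 0.6045 -0.0364  0.0391] deg 9.1 mm 182.1
```

```bash
python3 -m handwheel '[[0.02,0,0,0.15,-0.036,0.039,1],[0.05,0,0,0.3,-0.036,0.039,1],[0.05,0,0,0.4,-0.036,0.039,0.9],[0.05,0,0,0.5,-0.036,0.039,0.85],[0.05,0,0,0.56,-0.036,0.039,0.85],[0.05,0,0,0.59,-0.036,0.039,0.85],[0.05,0,0,0.604,-0.036,0.039,0.85],[0.05,0,0,0.604,-0.036,0.039,0.85],[0.05,0,0,0.604,-0.036,0.039,0.85]]' 15
python3 -m handwheel '[[0,0,0,0,0,0,0.35],[0,0,0,0,0,0,0.35],[0,0,0,0,0,0,0.35],[0,0,0,0,0,0,0.35],[0,0,0,0,0,0,0.35],[0,0,0,0,0,0,0.35],[0,0,0,0,0,0,0.35],[0,0,0,0,0,0,0.35]]' 15
python3 - <<'E'
from h import *
im=camera("wrist"); cv2.imwrite("pics/w9.png",im[:,:,::-1])
E
```

```text
clock: 18.55
eef_pos: [487.9, -118.1, 18.7]
eef_rot: [-2.503, 1.569, -2.519]
wrist_force: [0.3, -0.2, -0.2]
finger_gap: 80.1
clock: 19.55
eef_pos: [487.9, -118.1, 18.8]
eef_rot: [-2.476, 1.569, -2.492]
wrist_force: [0.4, -0.6, 0.5]
finger_gap: 43.2
```

View pics/w9.png

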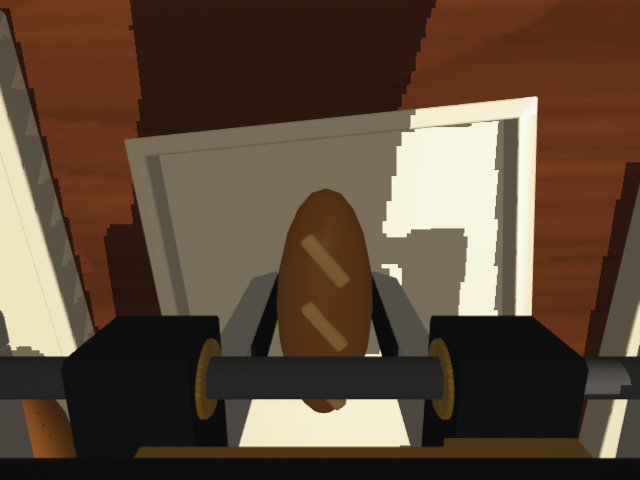

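The roll is gripped at 43.2 mm and runs straight from (325,188) to (323,412).

```bash
python3 -m handwheel '[[0,0,0,-0.08,0,0,0.35],[0,0,0,-0.2,0,0,0.35],[-0.01,0,0,-0.36,-0.05,-0.02,0.35],[-0.025,0,0,-0.45,-0.2,-0.05,0.35],[-0.037,0,0,-0.45,-0.36,-0.08,0.35],[-0.037,0,0,-0.45,-0.52,-0.11,0.35],[-0.037,0,0,-0.45,-0.65,-0.14,0.35],[-0.037,0,0,-0.45,-0.69,-0.14,0.35],[-0.037,0,0,-0.45,-0.69,-0.14,0.35],[-0.037,0,0,-0.45,-0.69,-0.14,0.35]]'
python3 - <<'E'
from h import *
cal=calibration("wrist");im=camera("wrist"); cv2.imwrite("pics/w10.png",im[:,:,::-1]);np.save("w10cal.npy",cal,allow_pickle=True)
go([446.5,-330,19],95.75)
E
```

```text
clock: 20.85
eef_pos: [443.1, -323.1, 154.0]
eef_rot: [-2.756, 1.569, -2.655]
wrist_force: [0.4, -0.2, -0.3]
finger_gap: 42.9
turn [ 0.0002 -0.0006  0.0003] shift [ 0.4505 -0.0234  0.0096] deg 0.1 mm 135.4
```

View pics/w10.png

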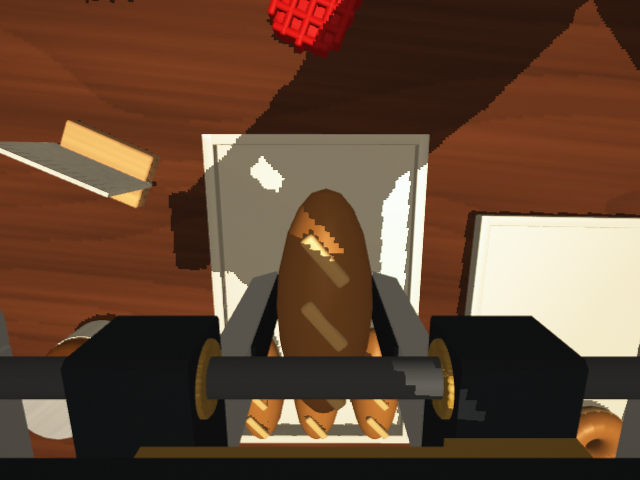

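```bash
python3 - <<'E'
from h import *
cal=np.load("w10cal.npy",allow_pickle=True).item()
P=plane(cal,[(202,135),(429.5,135)],23)[:,:2];m=P.mean(0);a=np.radians(5.75);print(P,m+80*np.array([np.cos(a),np.sin(a)]))
E
python3 -m handwheel '[[0,0,0,0.1,-0.023,0.009,0.35],[0,0,0,0.22,-0.023,0.009,0.35],[0,0,0,0.33,-0.023,0.009,0.35],[0,0,0,0.39,-0.023,0.009,0.35],[0,0,0,0.43,-0.023,0.009,0.35],[0,0,0,0.452,-0.023,0.009,0.35],[0,0,0,0.452,-0.023,0.009,0.35],[0,0,0,0.452,-0.023,0.009,0.35]]'

```

```text
[[ 375.10364633 -422.96823662]
 [ 357.90724306 -252.84368073]] [ 446.10292616 -329.89091374]
clock: 21.9
eef_pos: [446.6, -330.1, 19.1]
eef_rot: [-2.172, 1.569, -2.071]
wrist_force: [0.1, -0.5, -0.7]
finger_gap: 42.8
```

```bash
python3 -m handwheel '[[0,0,0,0.001,0,0,0.35],[0,0,0,0.001,0,0,0.7],[0,0,0,0.001,0,0,0.7],[0,0,0,0.001,0,0,0.7],[0,0,0,0.001,0,0,0.7],[0,0,0,0.001,0,0,0.7],[0,0,0,-0.08,0,0,0.7],[0,0,0,-0.2,0,0,0.7],[0,0,0,-0.4,0,-0.02,0.9],[0,0,0,-0.6,0,-0.05,1],[0,0,0,-0.6,0,-0.05,1],[0,0,0,-0.6,0,-0.05,1]]'
python3 - <<'E'
from h import *
cal=calibration("wrist");im=camera("wrist"); cv2.imwrite("pics/w11.png",im[:,:,::-1]);np.save("w11cal.npy",cal,allow_pickle=True)
go([500,110,200],90)
E
```

```text
clock: 23.4
eef_pos: [431.6, -331.1, 198.3]
eef_rot: [-2.613, 1.569, -2.512]
wrist_force: [-0.7, 0.1, 0.1]
finger_gap: 94.0
turn [ 0.0322 -0.0009  0.    ] shift [-0.0088  1.4391  0.3756] deg 5.8 mm 446.2
```

View pics/w11.png

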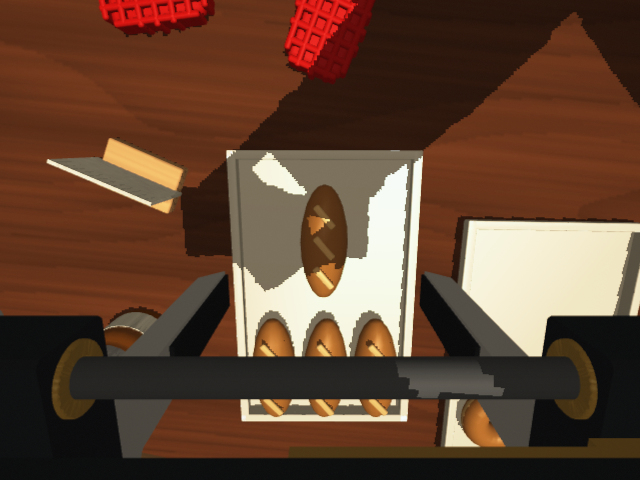

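The roll lies upright at (324,241), lengthwise and centred. Now the doughnut.

```bash
python3 -m handwheel '[[0,0,0,0,0.1,0.02,1],[0,0,0,0,0.28,0.06,1],[0,0,0,0,0.46,0.12,1],[0,0,0,0,0.64,0.18,1],[0.01,0,0,0,0.82,0.24,1],[0.03,0,0,0,0.98,0.3,1],[0.032,0,0,0,0.98,0.37,1],[0.032,0,0,0,0.98,0.37,1]]'
python3 - <<'E'
from h import *
go([500,110,200],90)
E
```

```text
clock: 24.45
eef_pos: [512.2, -26.6, 195.6]
eef_rot: [3.141, 1.565, -3.14]
wrist_force: [0.0, -0.6, -0.6]
finger_gap: 94.0
turn [ 0.0007 -0.0018  0.    ] shift [-0.0145  0.4554 -0.0399] deg 0.3 mm 137.2
```

```bash
python3 -m handwheel '[[0,-0.0018,0,-0.015,0.16,-0.02,1],[0,-0.0018,0,-0.015,0.33,-0.04,1],[0,-0.0018,0,-0.015,0.455,-0.04,1],[0,-0.0018,0,-0.015,0.455,-0.04,1],[0,-0.0018,0,-0.015,0.455,-0.04,1]]'
python3 - <<'E'
from h import *
cal=calibration("wrist");im=camera("wrist"); cv2.imwrite("pics/w12.png",im[:,:,::-1])
hsv=cv2.cvtColor(im,cv2.COLOR_RGB2HSV)
u,v=proj(cal,[513.4,111,20])[0];print(u,v)
b=(hsv[...,1]>130).astype(np.uint8)
b[:int(v-50)]=0;b[int(v+50):]=0;b[:,:int(u-50)]=0;b[:,int(u+50):]=0
n,l,st,ce=cv2.connectedComponentsWithStats(b); i=1+st[1:,4].argmax(); p=np.argwhere(l==i)[:,::-1]
c,r=cv2.minEnclosingCircle(p.astype(np.float32));print(c,r,st[i]);print(rect(plane(cal,p,20)))
go([513.4,111,18],88)
E
```

```text
clock: 25.08
eef_pos: [499.6, 109.0, 199.6]
eef_rot: [-2.861, 1.57, -2.86]
wrist_force: [-0.2, -0.7, 0.7]
finger_gap: 93.9
327.08460074498714 238.3152281650024
(326.2405700683594, 237.57252502441406) 36.331851959228516 [ 290  202   73   72 3885]
(array([513.4, 110. ]), 67.2, 67.2, 45.2)
turn [ 0.0114 -0.0003  0.0001] shift [0.6056 0.0077 0.0461] deg 2.1 mm 182.2
```

View pics/w12.png

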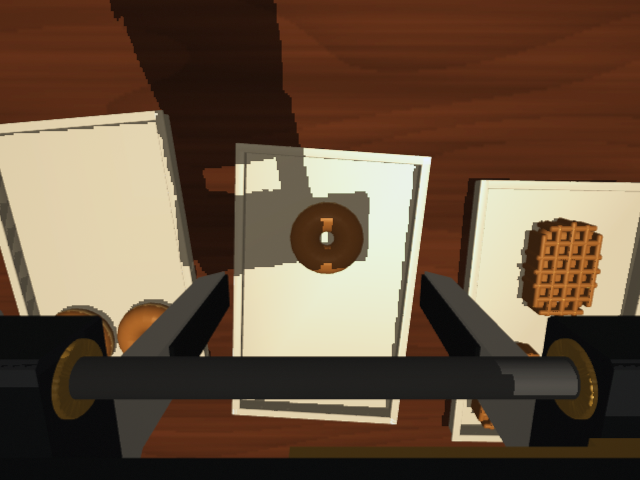

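The doughnut is at (326,238), which works out to (513,110). Picking it up.

```bash
python3 -m handwheel '[[0,0,0,0.15,0.005,0.046,1],[0,0,0,0.3,0.005,0.046,1],[0,0,0,0.4,0.005,0.046,1],[0,0,0,0.5,0.005,0.046,1],[0,0,0,0.56,0.005,0.046,1],[0,0,0,0.59,0.005,0.046,1],[0,0,0,0.604,0.005,0.046,1],[0,0,0,0.604,0.005,0.046,1],[0,0,0,0.604,0.005,0.046,1]]' 15
python3 -m handwheel '[[0,0,0,0,0,0,0.6],[0,0,0,0,0,0,0.6],[0,0,0,0,0,0,0.6],[0,0,0,0,0,0,0.6],[0,0,0,0,0,0,0.6],[0,0,0,0,0,0,0.6]]' 15
python3 -m handwheel '[[0,0,0,-0.08,0,0,0.6],[0,0,0,-0.2,0,0,0.6],[0,0,0,-0.36,-0.05,0,0.6],[0,0,0,-0.45,-0.2,0,0.6],[0,0,0,-0.45,-0.36,-0.02,0.6],[0,0,0,-0.45,-0.52,-0.05,0.6],[0,0,0,-0.45,-0.66,-0.08,0.6],[0,0,0,-0.45,-0.73,-0.08,0.6],[0,0,0,-0.45,-0.73,-0.08,0.6],[0,0,0,-0.45,-0.73,-0.08,0.6]]'
python3 - <<'E'
from h import *
cal=calibration("wrist");im=camera("wrist"); cv2.imwrite("pics/w13.png",im[:,:,::-1]);np.save("w13cal.npy",cal,allow_pickle=True)
go([488.1,-108.8,19.5],94.7)
E
```

```text
clock: 26.25
eef_pos: [513.7, 110.3, 19.1]
eef_rot: [-0.601, 1.571, -0.599]
wrist_force: [-0.1, -0.5, 0.2]
finger_gap: 94.1
clock: 27.0
eef_pos: [513.8, 110.3, 19.2]
eef_rot: [-0.224, 1.57, -0.223]
wrist_force: [-1.4, 0.8, 3.6]
finger_gap: 67.5
clock: 28.25
eef_pos: [490.0, -108.0, 154.1]
eef_rot: [1.03, 1.571, 1.032]
wrist_force: [-0.3, -0.7, -0.3]
finger_gap: 67.7
turn [-0.0255  0.     -0.    ] shift [ 0.4488 -0.0032 -0.0065] deg 4.6 mm 134.7
```

View pics/w13.png

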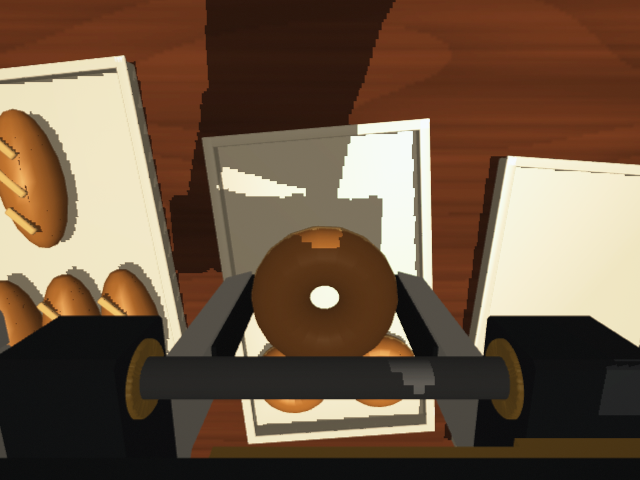

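```bash
python3 - <<'E'
from h import *
cal=np.load("w13cal.npy",allow_pickle=True).item()
P=plane(cal,[(202,137),(429.5,119)],23)[:,:2];m=P.mean(0);a=np.radians(4.7);print(P,m+80*np.array([np.cos(a),np.sin(a)]))
E
python3 -m handwheel '[[-0.01,0,0,0.1,-0.003,-0.007,0.6],[-0.025,0,0,0.22,-0.003,-0.007,0.6],[-0.025,0,0,0.33,-0.003,-0.007,0.6],[-0.025,0,0,0.39,-0.003,-0.007,0.6],[-0.025,0,0,0.43,-0.003,-0.007,0.6],[-0.025,0,0,0.45,-0.003,-0.007,0.6],[-0.025,0,0,0.45,-0.003,-0.007,0.6],[-0.025,0,0,0.45,-0.003,-0.007,0.6]]'

```

```text
[[ 414.17663882 -200.61594335]
 [ 401.02527326  -30.33393896]] [ 487.33194699 -108.91986047]
clock: 29.3
eef_pos: [488.2, -108.8, 19.6]
eef_rot: [-0.259, 1.57, -0.179]
wrist_force: [0.2, -0.0, -0.6]
finger_gap: 67.6
```

```bash
python3 -m handwheel '[[0,0,0,0.001,0,0,0.6],[0,0,0,0.001,0,0,0.93],[0,0,0,0.001,0,0,0.93],[0,0,0,0.001,0,0,0.93],[0,0,0,0.001,0,0,0.93],[0,0,0,-0.08,0,0,0.93],[0,0,0,-0.2,0,0,0.93],[0,0,0,-0.4,0,-0.02,0.95],[0,0,0,-0.6,0,-0.05,1],[0,0,0,-0.6,0,-0.05,1],[0,0,0,-0.6,0,-0.05,1]]'
python3 - <<'E'
from h import *
cal=calibration("wrist");im=camera("wrist"); cv2.imwrite("pics/w14.png",im[:,:,::-1]);np.save("w14cal.npy",cal,allow_pickle=True)
E
```

```text
clock: 30.68
eef_pos: [472.9, -109.8, 198.9]
eef_rot: [0.15, 1.57, 0.23]
wrist_force: [-0.2, -0.6, -0.4]
finger_gap: 94.4
```

View pics/w14.png

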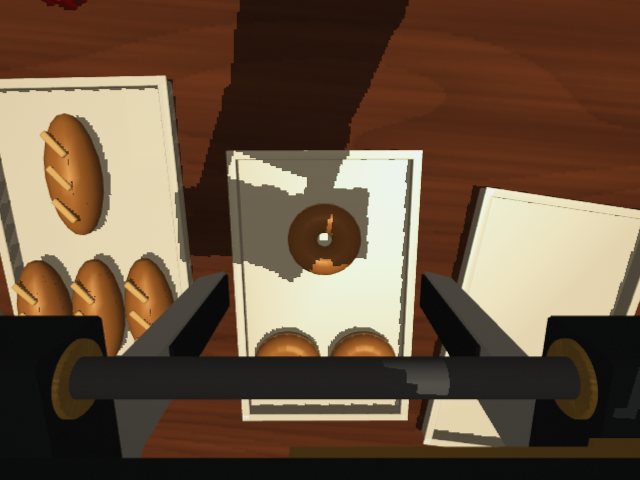

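The doughnut is centred at (324,239). Next is a final check from the fixed cameras, compared with the start.

```bash
python3 -m handwheel '[[0,0,0,-0.1,0,-0.1,1],[0,0,0,-0.25,0,-0.25,1],[0,0,0,-0.3,0,-0.4,1],[0,0,0,-0.3,0,-0.4,1]]'
python3 - <<'E'
from h import *
a=camera("top")[:,:,::-1];b=camera("scene")[:,:,::-1]
cv2.imwrite("pics/top1.png",a);cv2.imwrite("pics/scene1.png",b)
im=np.hstack([cv2.resize(a[60:320,60:560],(400,208)),cv2.resize(b,(400,300))[:208]*0]) 
def bl(n,roi,z):
    x0,y0,x1,y1=roi
    for f in ("top0","top1"):
        i=cv2.imread(f"pics/{f}.png"); h=cv2.cvtColor(i,cv2.COLOR_BGR2HSV)
        w=((h[...,1]<70)&(h[...,2]>110)).astype(np.uint8)
        cs,_=cv2.findContours(w,0,cv2.CHAIN_APPROX_NONE)
        print(f,[ (rect(plane(calibration("top"),c,23))) for c in cs if 3500<cv2.contourArea(c)<6500])
bl("",(0,0,0,0),23)
E
```

```text
clock: 31.22
eef_pos: [352.0, -119.7, 288.7]
eef_rot: [-0.981, 1.571, -0.902]
wrist_force: [0.6, -0.1, -0.4]
finger_gap: 93.5
top0 [(array([ 500., -323.]), 279.6, 176.2, 5.8), (array([ 541.3, -103.6]), 280.8, 176.6, 4.8), (array([567.3, 108.2]), 276.7, 176.1, -3.8), (array([594.4, 331.4]), 280.7, 177.1, -0.9), (array([815.5, 581.4]), 255.5, 175.6, -78.7)]
top1 [(array([ 499.5, -323.5]), 280.1, 176.2, 6.0), (array([567.3, 108.1]), 276.7, 176.0, -3.8), (array([594.3, 331.4]), 280.7, 177.2, -0.9), (array([814.6, 580.9]), 254.5, 176.1, -78.5)]
```

View pics/top1.png

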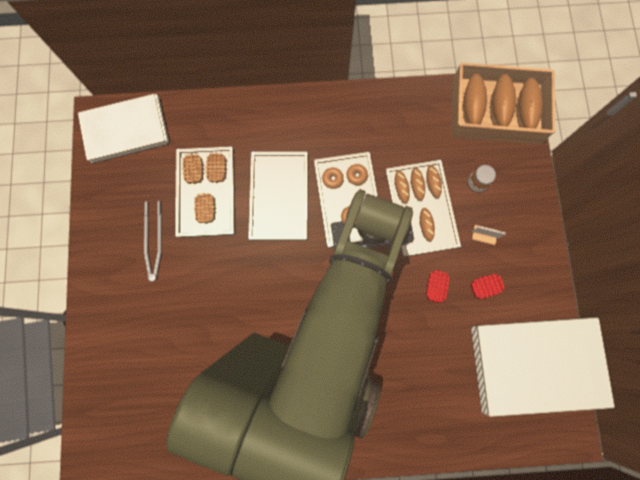

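View pics/scene1.png

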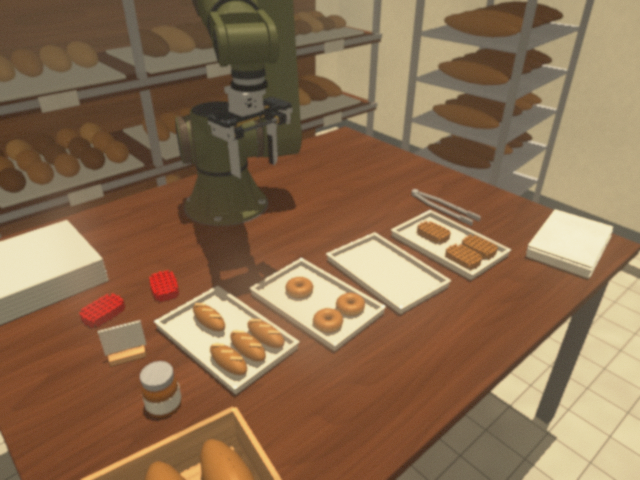

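Both views show all three pieces with their own kind. The trays and bystanders haven't moved, and the gripper is clear of everything. Handing in.

```bash
python3 -c "
from cell import order; print(order.sign_off())"
```

```text
the job is handed in; nothing more can be done
None
```

The waffle, the roll and the doughnut are back on their own trays, and I handed the job in at about 31 s. I put the doughnut aside on the empty tray first, then placed the waffle, the roll and finally the doughnut.

- **Positions:** Each piece lies upright in the middle of the near end of its tray, the waffle and the roll lengthwise. The waffle measured within about 1 mm of its tray's near-end centre. The roll and the doughnut I checked only by eye in close wrist pictures; both looked centred.
- **Trays:** The waffle, roll and empty trays stayed within about 1 mm of where they started in the overhead picture. The arm hid part of the doughnut tray there, so I judged it unmoved from the scene camera instead.
- **Bystanders:** The tongs, jam jar, price stand and red look-alikes look unmoved in the before and after pictures; I did not measure them.
- **Disagreements:** One outline fit put the waffle about 3° off its tray, but it looked straight in the picture. Tray sizes came out 1–4% too large, probably from blurred edges.

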